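Erect a dish tray and hold its end plate on the sprung stop

ROBOT

A 6-joint arm with a two-finger parallel gripper is mounted at the origin on the work surface. World frame = base frame: x ahead of the robot, y to its left, z up, the work surface at z = 0. Lengths are in m, angles in degrees, forces in N, time in s.
With the tool pointing down it reaches from about 0.4 to 0.825 m from the base axis. Payload 7 kg.
Tool frame: the origin (TCP) lies between the finger pads; the fingertips stand 19 mm ahead of it and the grasp point (between the pads) is the TCP; x points along the fingers, y is the direction in which the jaws open and shut, and the axes are right-handed (so a half turn about x gives the same grasp; the last joint's range is limited). The gripper opens to 88 mm and grips with 3 to 60 N. Pads are 19 mm wide; open, the fingers measure 130 mm over their backs; the gripper's body (78 mm by 193 mm) begins 47 mm behind the grasp point.
Start: joints at [80.907, 20.546, 0.682, 0, -70.136, -16.507], TCP at [0.292, 0.609, 0.246] pointing down, gripper open.
Joint ranges: [-176.03, 176.03], [-82.01, 121.73], [-58.28, 71.71], [-173.87, 95.51], [-174.79, -0.11], [-173.66, 173.66]. Speed limits (degrees/s): [136.94, 136.94, 172.46, 180, 180, 180].

INTERFACE

Orientations are given as [roll, pitch, yaw] about the fixed x, y, z axes, in that order (R = Rz(yaw) Ry(pitch) Rx(roll)).
In Python, from plant import * gives the robot as it stands.
- The arm moves only by the tool step_arm, never from a script. Its argument "steps" is a list of rows, each a list of 2 entries, a list of its own where there are three numbers: the shift along the tool's x, y, z in units of 0.02 m (1.0 is 0.02 m), then the turn about the tool's x in units of 6 degrees (1.0 is 6 degrees). A call has 1 to 20 rows; each row shifts and turns the commanded pose from where the row before left it, along the tool's axes as they then stand; what a row does not reach is not made up. A row lasts 1/12 s, in which the tool goes at most 41.7 mm and 7.16 degrees, less where a joint would pass 70% of its speed; a pose out of reach is approached as far as the arm can. A call with a number of a shift or a turn outside -1 to 1 is refused whole. A call with a gripper value outside its range is refused whole. "fingers" is the closure, from 0 (fully open) to 1 (shut), set as the call begins (left out, the last holds). The fingers move at their own pace and stop on an object; "grip_force" is the grip in N (left out, the last holds). Time passes only in rows, so rows that do not move let the fingers close. It gives the time, the measured TCP pose, the force and the opening at its end, in the units of the state.
- get_state(): the state, without advancing time (a new reading comes with each control period).
- capture(name): name is "side" or "top" or "wrist"; returns the picture (420x560x3 uint8, blue, green, red); there is no depth.
- camera_model(name): a dict with "intrinsics" (3x3 intrinsics, pixels), "dist_coeffs" ([k1, k2, p1, p2, k3] as OpenCV has them; the pictures are not rectified), "rvec" (rotation vector, rad) and "tvec" (3), from world to camera coordinates, as OpenCV has them. Camera axes: x right, y down, z forward; pixel columns grow to the right and rows downward; lengths in m; the calibration is good to about 2 mm. A picture is of the moment at which its call begins: read the wrist's pose just before it. camera_model takes no time and is no camera call; for the wrist camera it gives the pose at the moment of the call.
- close_job(): hands the job in, once; it reports no verdict.
The state is a dict: "time_s": time; "joints": joint angles; "qd": joint speeds; "joint_torque": joint torques, N m; "tcp_pos": TCP position; "eef_rot": TCP orientation; "contact_force": force on the tool from outside, world axes, zero at the start; "moment": the same for the moment, N m; "gripper_width": finger opening in m.
Only numpy, scipy, OpenCV 4.12 (cv2) and the standard library are available. Lean on these libraries where they do the work, as an engineer would, in place of code of your own. Each camera call takes 0.05 s, during which the arm holds its last target.

TASK

Put up the left, right and back walls of the white tray blank on the jig so that they stand upright; then take the blue end plate from its stand and press it upright, centred and square, its lower edge just over the jig board, against the two pads of the yellow sprung stop bar at the tray's open front, so that the bar's red pointers stand in the green zone (about 8 N, half of its travel). Finish while holding it there with that steady push, as a third hand for the colleague who will put in the clips; do not let go, and leave the grey plate and the other lab things where they are.

Things in the scene. Friction and masses are not known exactly. Their poses are not given: they have to be found in the camera images.
- jig: Fixed dark blue-grey folding jig: board 165 x 210 x 12 mm thick on the bench, carrying the white tray blank. Origin: on the bench surface; in the jig's frame the board spans x -105..+60 mm, y -105..+105 mm. Its +x points to the back of the tray (away from the robot at yaw 0), +y to its left, z up. The open front of the tray, with the stop bar, is at -x. Top of the board at z = 12 mm; the tray floor on it (z = 16 mm) spans x -30..+55, y -63..+63 mm.
- left_panel (a joint): Hinged white wall on the left (+y) edge of the tray, 80 mm along the hinge, 60 mm high, 4 mm thick. rad: 0 = lying flat outward, 1.57 = upright (its stop). Starts leaning outward at 0.55 to 0.85; a stiff hinge keeps it where it is left; under 1.5 N at the free edge moves it.
- right_panel (a joint): The same wall on the right (-y) edge of the tray; same size and values.
- back_panel (a joint): The same on the back (+x) edge of the tray, 120 mm along the hinge, 60 mm high, 4 mm thick; same values.
- left_panel_hinge (a point): Middle of the left wall's hinge line, at jig (13, 65, 18) mm; the hinge runs along jig x.
- right_panel_hinge (a point): Middle of the right wall's hinge line, at jig (13, -65, 18) mm; the hinge runs along jig x.
- back_panel_hinge (a point): Middle of the back wall's hinge line, at jig (56, 0, 18) mm; the hinge runs along jig y.
- left_panel_edge (a point): Middle of the left wall's free edge, 60 mm from its hinge.
- right_panel_edge (a point): Middle of the right wall's free edge, 60 mm from its hinge.
- back_panel_edge (a point): Middle of the back wall's free edge, 60 mm from its hinge.
- stop_bar (a joint): Yellow sprung stop bar across the tray's open front. Metres it has been pushed back towards the tray (jig +x): 0 = free, 0.020 = bottomed. Spring 0.8 N per mm, no preload (10 mm = 8 N). Red pointers at both its ends move over strips on the jig board whose green zone is 7 to 14 mm of travel (5.6 to 11 N).
- stop_pads (a point): Point midway between the front faces of the bar's two upright pads; moves with the bar; at jig (-62, 0, 56) mm when free. The pads are 20 mm wide, centred 45 mm either side of the middle, and reach from 25 to 87 mm above the bench (the 10 mm high, 170 mm long crossbar below them spans 15 to 25 mm); the 70 mm gap between them is free for a finger.
- end_plate: The loose blue end plate of the tray, 10 mm thick (its x) x 130 mm wide (its y) x 90 mm high (its z), 0.08 to 0.15 kg; front and back are alike. Origin: centre of its lower edge. It starts upright in one of the stand's two slots.
- spare_plate: A spare plate of the same size, grey, in the other slot; leave it there. Origin: centre of its lower edge.
- stand: Fixed white stand, 140 (x) x 150 (y) mm, left or right of the jig. Two slots along its y, centred at x = +40 and -40 mm, 13 mm wide, slot floor 10 mm and slot walls' tops 34 mm above the bench. Origin: centre of its underside, on the bench.
- tube_rack: Loose wire rack with 15 capped tubes, 100 x 150 x 100 mm high, on the other side of the jig; leave it. Origin: centre of underside.
- dish_stack: Stack of four clear dishes, 90 mm wide, 59 mm high; leave it. Origin: centre of underside.
- media_bottle: Amber jar with a blue cap, 66 mm wide, 130 mm high; leave it. Origin: centre of underside.
- spray_bottle: White spray bottle with a red head, 72 mm wide, 190 mm high; leave it. Origin: centre of underside.
- wipe_tub: White square tub, 110 x 110 x 105 mm high; leave it. Origin: centre of underside.
- beaker: Clear beaker, 80 mm wide, 100 mm high; leave it. Origin: centre of underside.
Not all that is in view belongs to the job. Of the things shaped like the end_plate, the blue one is meant.

How it is judged (in metres and radians):
On the way, in this order (a step that is already met when the one before it is completed fails the run):
1. the left, right and back walls stand upright (value of joint each of left_panel, right_panel, back_panel above 1.4 rad), for 0.2 s.
2. the blue end plate is held upright, centred and square against the stop bar, pushing it into the green (contact force between end_plate and stop_bar between 5 and 12 N and value of joint stop_bar between 0.005 and 0.0165 m and angle between the x axis of end_plate and the x axis of jig, either way round below 0.12 rad and angle between end_plate's own z axis and vertical below 0.12 rad and y of end_plate in the frame of jig between -0.01 and 0.01 m and z of end_plate in the frame of jig below 0.024 m and contact force between the fingers and end_plate above 3 N and linear speed of end_plate below 0.02 m/s), for 0.5 s.
At the end, for the whole second after the job is handed in: Walls within 10 deg of upright. The gripper still holds the blue plate at rest against the stop bar with 5 to 12 N (bar back 5 to 16.5 mm), upright and square to the jig within 7 deg, centred within 10 mm, its lower edge at most 12 mm above the jig board (all of step 1 and all of step 2); the arm keeps its last pose, push and grip.
It fails at once if the grey spare plate or another lab thing is pushed more than 30 mm or tipped over (distance of any of spare_plate, tube_rack, dish_stack, media_bottle, spray_bottle, wipe_tub, beaker from where it was at the start of the episode above 0.03 m or angle between any of spare_plate, tube_rack, dish_stack, media_bottle, spray_bottle, wipe_tub, beaker's own z axis and vertical above 0.4 rad).
It also fails if it takes over 70 s, if anything falls off the work surface, if the arm or the gripper's body presses on something with over 40 N, if the wrist force passes 120 N, or if a joint passes its speed limit or range.

## Working session

There is one attempt and no reset: what is moved stays moved. The work goes in short steps, Python scripts to look and compute and a tool call to move; the robot and the scene stay as the last step left them, time stands still between calls to the robot, and variables do not carry over. Pictures are saved under pics/ and viewed, and the job is handed in when it is done.

Besides the shell and the picture viewer there is one more tool, called after "Request:" as name([rows], argument=value, ...), one row to a line, values as JSON. step_arm: Moves the arm, as the interface text tells. Its arguments: {"type":"object","properties":{"steps":{"type":"array","items":{"type":"array"}},"fingers":{"type":"number"},"grip_force":{"type":"number"}},"required":["steps"]}

```bash
ls; mkdir -p pics; python3 - <<'E'
from plant import *
import cv2
s=get_state(); print(s)
for n in ("side","top","wrist"):
    print(n,camera_model(n)); cv2.imwrite(f"pics/{n}0.png",capture(n))
E
```

```text
pics
{'time_s': 0.0, 'joints': array([ 8.09064444e+01,  2.05906222e+01,  6.32726876e-01, -1.86193160e-02,
       -7.01356151e+01, -1.65065772e+01]), 'qd': array([-0.09139896, -0.04350339,  0.0036943 ,  0.06405266, -0.04850132,
        0.06991722]), 'joint_torque': array([ 2.76781182e-03, -5.82729328e+01,  2.93051898e+01,  6.99731380e+00,
        6.89771390e-03, -1.54028357e-04]), 'tcp_pos': array([0.29149419, 0.60830202, 0.2446286 ]), 'eef_rot': array([  95.90602437,   89.90486499, -109.7004495 ]), 'contact_force': array([-0.51582645, -0.1628708 , -0.20750947]), 'moment': array([-0.0403622 ,  0.01249539, -0.00887525]), 'gripper_width': 0.08785947774264348}
side {'intrinsics': array([[507.18729548,   0.        , 281.48888545],
       [  0.        , 507.18729548, 215.35565881],
       [  0.        ,   0.        ,   1.        ]]), 'dist_coeffs': array([-0.05160172,  0.        ,  0.        ,  0.        ,  0.        ]), 'rvec': array([ 2.41267952, -0.57609168,  0.19589159]), 'tvec': array([-0.48698974,  0.22075311,  1.49495289])}
top {'intrinsics': array([[508.9557689 ,   0.        , 284.51356942],
       [  0.        , 508.9557689 , 214.41971742],
       [  0.        ,   0.        ,   1.        ]]), 'dist_coeffs': array([-0.1257668,  0.       ,  0.       ,  0.       ,  0.       ]), 'rvec': array([ 2.17902546, -2.14678653,  0.15647354]), 'tvec': array([-0.03603096,  0.56122222,  1.51360105])}
wrist {'intrinsics': array([[295.93015221,   0.        , 281.82722254],
       [  0.        , 295.93015221, 208.99274838],
       [  0.        ,   0.        ,   1.        ]]), 'dist_coeffs': array([-0.05516373,  0.        ,  0.        ,  0.        ,  0.        ]), 'rvec': array([-1.58562425,  2.5192413 ,  0.33877985]), 'tvec': array([ 0.67324168, -0.03452284,  0.39111896])}
```

View pics/side0.png

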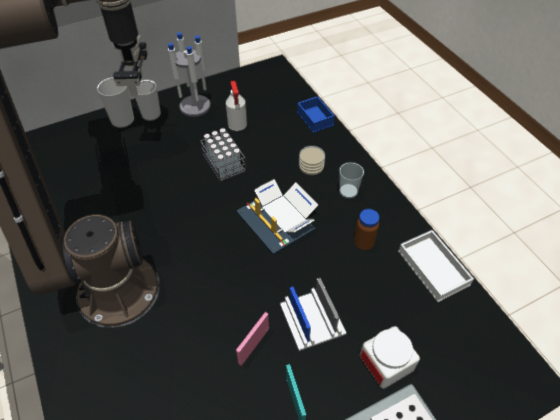

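View pics/top0.png

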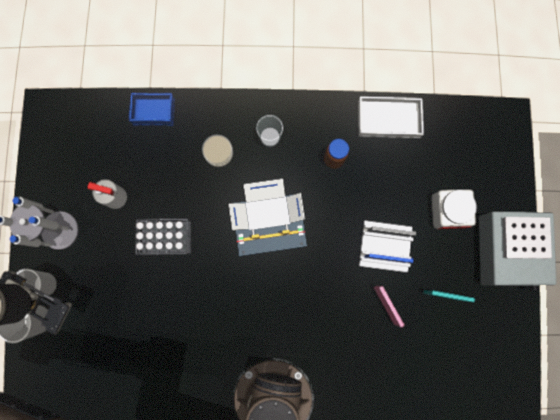

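View pics/wrist0.png

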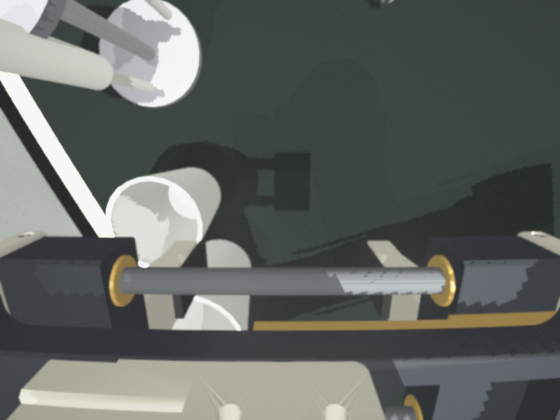

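```bash
cat > h.py <<'E'
import numpy as np, cv2
from scipy.spatial.transform import Rotation as R
def ray(cm,px,z):
    p=cv2.undistortPoints(np.array([[px]],float),cm["intrinsics"],np.array(cm["dist_coeffs"]))[0,0]
    Rm=cv2.Rodrigues(np.array(cm["rvec"]))[0]; t=np.array(cm["tvec"]).ravel()
    C=-Rm.T@t; d=Rm.T@np.array([p[0],p[1],1.]); return C+d*(z-C[2])/d[2]
def proj(cm,P):
    return cv2.projectPoints(np.array(P,float).reshape(-1,3),np.array(cm["rvec"]),np.array(cm["tvec"]),cm["intrinsics"],np.array(cm["dist_coeffs"]))[0].reshape(-1,2)
def toolaxes(s): return R.from_euler('xyz',s["eef_rot"],degrees=True).as_matrix()
E
python3 - <<'E'
import cv2
a=cv2.imread('pics/top0.png'); 
cv2.imwrite('pics/tj.png',cv2.resize(a[170:265,220:320],None,fx=6,fy=6,interpolation=cv2.INTER_CUBIC)[:600,:800])
cv2.imwrite('pics/ts.png',cv2.resize(a[210:285,350:425],None,fx=8,fy=8,interpolation=cv2.INTER_CUBIC)[:600,:800])
b=cv2.imread('pics/side0.png')
cv2.imwrite('pics/ss.png',cv2.resize(b[270:350,270:355],None,fx=7,fy=7,interpolation=cv2.INTER_CUBIC))
cv2.imwrite('pics/sj.png',cv2.resize(b[170:255,230:325],None,fx=7,fy=7,interpolation=cv2.INTER_CUBIC))
E
```

```text
(no output)
```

View pics/tj.png

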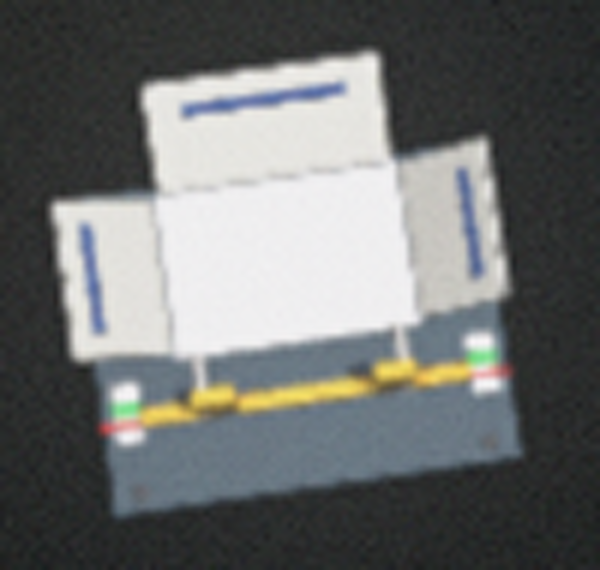

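View pics/ts.png

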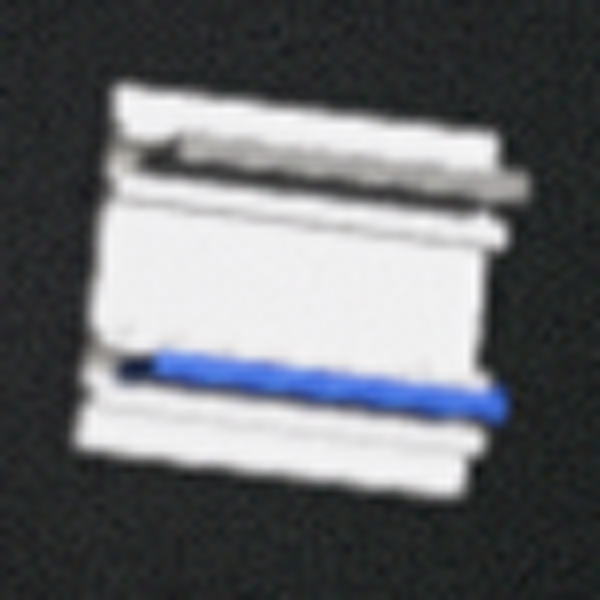

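View pics/ss.png

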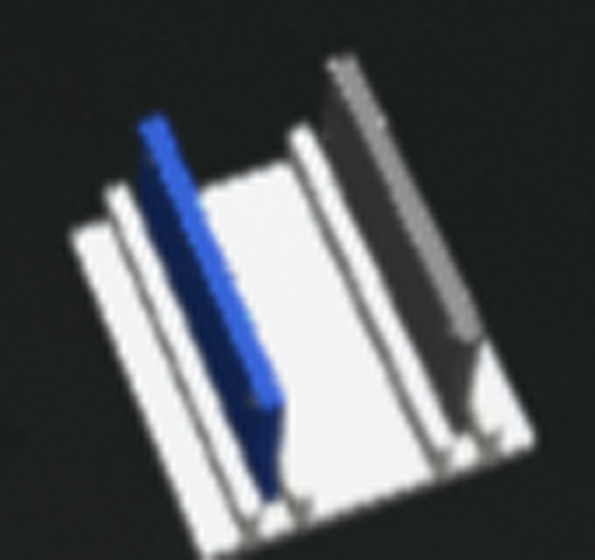

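View pics/sj.png

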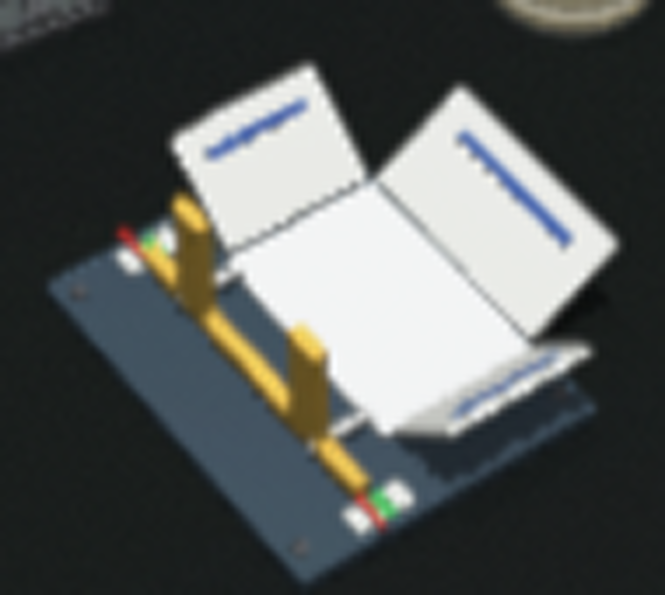

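```bash
cat > m.py <<'E'
from plant import *
from h import *
cm=camera_model("top"); cs=camera_model("side")
J=lambda X,Y:((X+.5)/6-.5+220,(Y+.5)/6-.5+170)
S=lambda X,Y:((X+.5)/8-.5+350,(Y+.5)/8-.5+210)
SJ=lambda X,Y:((X+.5)/7-.5+230,(Y+.5)/7-.5+170)
SS=lambda X,Y:((X+.5)/7-.5+270,(Y+.5)/7-.5+270)
def fit(loc,w):
    a=np.array(loc)[:,:2];b=np.array(w)[:,:2]
    M,_=cv2.estimateAffinePartial2D(a,b)
    ac,bc=a-a.mean(0),b-b.mean(0)
    th=np.arctan2((ac[:,0]*bc[:,1]-ac[:,1]*bc[:,0]).sum(),(ac*bc).sum())
    r=np.array([[np.cos(th),-np.sin(th)],[np.sin(th),np.cos(th)]]); t=b.mean(0)-r@a.mean(0)
    return np.degrees(th),t,(r@a.T).T+t-b
loc=[(-.105,.105),(-.105,-.105),(.055,.063),(.055,-.063),(-.03,-.063),(-.03,.063)]
w=[ray(cm,J(115,516),.012),ray(cm,J(521,457),.012)]+[ray(cm,J(*p),.016) for p in [(158,192),(395,162),(417,323),(173,356)]]
th,t,e=fit(loc,w); print("jig top",th,t);print(e.round(4))
w2=[ray(cs,SJ(48,287),.012),ray(cs,SJ(307,583),.012)]+[ray(cs,SJ(*p),.016) for p in [(370,180),(528,338),(388,432),(238,270)]]
th2,t2,e2=fit(loc,w2); print("jig side",th2,t2);print(e2.round(4))
for n,c,f,p in (("blue top",cm,S,[(155,362),(505,403)]),("grey top",cm,S,[(180,147),(528,186)]),("blue side",cs,SS,[(153,122),(268,400)]),("grey side",cs,SS,[(342,60),(462,335)])):
    a,b=[ray(c,f(*q),.1) for q in p]; d=a-b
    print(n,(a+b)/2,np.linalg.norm(d),np.degrees(np.arctan2(-d[0],d[1])))
w=[ray(cm,S(*p),z) for p,z in (((112,85),.034),((500,135),.034),((470,495),.01),((75,448),.01))];print("stand",np.round(w,4))
# panels edges
r=np.array([[np.cos(np.radians(th)),-np.sin(np.radians(th))],[np.sin(np.radians(th)),np.cos(np.radians(th))]])
for n,p in (("L",[(52,203),(75,360)]),("R",[(487,138),(509,297)]),("B",[(143,85),(379,52)])):
  for z in (.05,.06): print(n,z,[((ray(cm,J(*q),z)[:2]-t)@r).round(4) for q in p])
s=get_state();A=toolaxes(s);print(A.round(3),s['tcp_pos'])
E
python3 m.py
```

```text
Traceback (most recent call last):
  File "m.py", line 17, in <module>
    th,t,e=fit(loc,w); print("jig top",th,t);print(e.round(4))
           ~~~^^^^^^^
  File "m.py", line 10, in fit
    M,_=cv2.estimateAffinePartial2D(a,b)
        ~~~~~~~~~~~~~~~~~~~~~~~~~~~^^^^^
cv2.error: OpenCV(4.12.0) /io/opencv/modules/calib3d/src/ptsetreg.cpp:1108: error: (-215:Assertion failed) count >= 0 && to.checkVector(2) == count in function 'estimateAffinePartial2D'
```

```bash
sed -i '/estimateAffine/d' m.py; python3 m.py
```

```text
jig top 8.755309495187639 [0.55653041 0.02330596]
[[ 0.0013  0.0008]
 [-0.0001  0.0002]
 [-0.0011  0.002 ]
 [ 0.0004 -0.0006]
 [-0.0001 -0.0011]
 [-0.0003 -0.0013]]
jig side 10.273626505856138 [0.55471494 0.02317642]
[[-0.0013  0.0003]
 [ 0.0018 -0.0009]
 [ 0.0006  0.0001]
 [ 0.0015 -0.0049]
 [ 0.0001 -0.0011]
 [-0.0027  0.0065]]
blue top [ 0.43210279 -0.33869706  0.1       ] 0.13015129200445652 -6.017149740409117
grey top [ 0.51138442 -0.34842871  0.1       ] 0.13019239005160352 -5.553124845727359
blue side [ 0.42885319 -0.33791401  0.1       ] 0.12552627371311928 -7.64239797825171
grey side [ 0.50740828 -0.34715632  0.1       ] 0.1266010942476444 -8.525030866942956
stand [[ 0.5481 -0.2701  0.034 ]
 [ 0.531  -0.4209  0.034 ]
 [ 0.3934 -0.4136  0.01  ]
 [ 0.4101 -0.2593  0.01  ]]
L 0.05 [array([0.0521, 0.1133]), array([-0.0284,  0.1118])]
L 0.06 [array([0.0505, 0.1126]), array([-0.0295,  0.1111])]
R 0.05 [array([ 0.0551, -0.1088]), array([-0.0266, -0.1082])]
R 0.06 [array([ 0.0535, -0.1081]), array([-0.0277, -0.1075])]
B 0.05 [array([0.1058, 0.0601]), array([ 0.1064, -0.0608])]
B 0.06 [array([0.1038, 0.0597]), array([ 0.1044, -0.0603])]
[[-0.    -0.432 -0.902]
 [-0.001 -0.902  0.432]
 [-1.     0.001 -0.   ]] [0.29152986 0.60843052 0.24485029]
```

```bash
python3 - <<'E'
from plant import *
from h import *
cm=camera_model("top")
for n,p,z in (("spray",(108,193),.1),("rackTL",(136,220),.1),("rackTR",(189,221),.1),("rackBR",(189,254),.1),("beaker",(269,128),.1),("dish",(217,150),.059),("bottle",(338,150),.13),("blue tray",(151,108),.03)):
    print(n,ray(cm,p,z).round(3))
s=get_state();A=toolaxes(s)
th=np.radians(9.2);r=np.array([[np.cos(th),-np.sin(th)],[np.sin(th),np.cos(th)]])
P=r@[.132,0]+[.556,.023]; d=np.r_[P-s['tcp_pos'][:2],0]
print(P,"tool-frame shift in units",A.T@d/.02)
E
```

```text
spray [0.609 0.497 0.1  ]
rackTL [0.53  0.409 0.1  ]
rackTR [0.53  0.252 0.1  ]
rackBR [0.434 0.248 0.1  ]
beaker [0.814 0.023 0.1  ]
dish [0.754 0.182 0.059]
bottle [ 0.742 -0.18   0.13 ]
blue tray [0.896 0.401 0.03 ]
[0.68630199 0.04410432] tool-frame shift in units [ 2.51026391e-02  1.69160429e+01 -2.99936593e+01]
```

Request:
step_arm([
  [[0, 0, 0], -1],
  [[0, 0, 0], -1],
  [[0, 0, 0], -1],
  [[0, 0, 0], -1],
  [[0, 0, 0], -1],
  [[0, 0, 0], -0.8],
  [[0, 1, -0.48], 0],
  [[0, 1, -0.48], 0],
  [[0, 1, -0.48], 0],
  [[0, 1, -0.48], 0],
  [[0, 1, -0.48], 0],
  [[0, 1, -0.48], 0],
  [[0, 1, -0.48], 0],
  [[0, 1, -0.48], 0],
  [[0, 1, -0.48], 0],
  [[0, 1, -0.48], 0],
  [[0, 1, -0.48], 0],
  [[0, 1, -0.48], 0],
  [[0, 1, -0.48], 0],
  [[0, 1, -0.48], 0],
], fingers=1, grip_force=10)

```text
time_s: 1.82
tcp_pos: [0.4695, 0.3527, 0.2454]
eef_rot: [34.2, 90.0, -136.6]
contact_force: [-0.2, 0.6, -0.2]
gripper_width: 0.0004
```

Request:
step_arm([
  [[0, 1, -0.48], 0],
  [[0, 1, -0.48], 0],
  [[0, 1, -0.48], 0],
  [[0, 1, -0.48], 0],
  [[0, 1, -0.48], 0],
  [[0, 1, -0.48], 0],
  [[0, 1, -0.48], 0],
  [[0, 1, -0.48], 0],
  [[0, 1, -0.48], 0],
  [[0, 1, -0.48], 0],
  [[0, 1, -0.48], 0],
  [[0, 1, -0.48], 0],
  [[0, 1, -0.48], 0],
  [[0, 1, -0.48], 0],
  [[0, 1, -0.48], 0],
  [[0, 1, -0.5], 0],
  [[0, 1, -0.5], 0],
  [[0, 0, 0], 0],
])

```text
time_s: 3.32
tcp_pos: [0.6867, 0.0414, 0.2445]
eef_rot: [34.9, 89.9, -136.0]
contact_force: [-1.0, 0.9, -0.6]
gripper_width: 0.0007
```

```bash
cat > st.py <<'E'
from plant import *
from h import *
import sys
s=get_state();A=toolaxes(s)
JO=np.array([.556,.023]);JY=9.2
th=np.radians(JY);r=np.array([[np.cos(th),-np.sin(th)],[np.sin(th),np.cos(th)]])
print("t",round(s['time_s'],2),"tcp",s['tcp_pos'].round(4),"jig",(r.T@(s['tcp_pos'][:2]-JO)).round(4),"yawY",np.degrees(np.arctan2(A[1,1],A[0,1])).round(2),"F",s['contact_force'].round(1),"w",round(s['gripper_width'],4),"j",s['joints'].round(0))
for n in sys.argv[1:]:
    import glob
    f=f"pics/{n}_{s['time_s']:.2f}.png"; cv2.imwrite(f,capture(n)); print(f)
E
python3 st.py top
```

```text
t 3.32 tcp [0.6867 0.0414 0.2445] jig [ 0.1319 -0.0027] yawY -80.95 F [-1.   0.9 -0.6] w 0.0007 j [ 20.  22.   2.   0. -71.  79.]
pics/top_3.32.png
```

Request:
step_arm([
  [[1, 0, 0], 0],
  [[1, 0, 0], 0],
  [[1, 0, 0], 0],
  [[1, 0, 0], 0],
  [[1, 0, 0], 0],
  [[1, 0, 0], 0],
  [[1, 0, 0], 0],
  [[1, 0, 0], 0],
  [[0.6, 0, 0], 0],
  [[0.5, 0, 0], 0],
  [[0, 0, 0], 0],
  [[0, 0, 0], 0],
])

```text
time_s: 4.37
tcp_pos: [0.6854, 0.0446, 0.0637]
eef_rot: [50.0, 90.0, -120.8]
contact_force: [0.2, 0.6, 1.4]
gripper_width: 0.0006
```

```bash
python3 st.py side
```

```text
t 4.37 tcp [0.6854 0.0446 0.0637] jig [0.1312 0.0007] yawY -80.77 F [0.2 0.6 1.4] w 0.0006 j [ 20.  30.  -9.   0. -50.  79.]
pics/side_4.37.png
```

View pics/side_4.37.png

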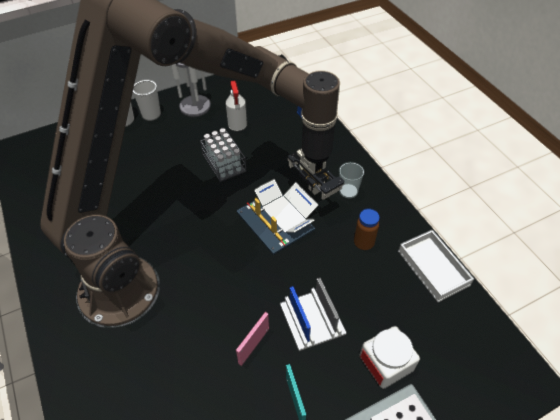

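Request:
step_arm([
  [[0, 0, 0.4], 0],
  [[0, 0, 0.4], 0],
  [[0, 0, 0.4], 0],
  [[0, 0, 0.4], 0],
  [[-0.2, 0, 0.4], 0],
  [[-0.2, 0, 0.4], 0],
  [[-0.1, 0, 0.3], 0],
  [[0, 0, 0.1], 0],
  [[0, 0, 0.1], 0],
  [[0, 0, 0], 0],
  [[0, 0, 0], 0],
])

```text
time_s: 5.33
tcp_pos: [0.6271, 0.0348, 0.0728]
eef_rot: [5.3, 89.9, -165.5]
contact_force: [0.7, 0.3, -0.7]
gripper_width: 0.0005
```

```bash
python3 st.py side
```

```text
t 5.33 tcp [0.6271 0.0348 0.0728] jig [0.0721 0.0003] yawY -80.81 F [ 0.7  0.3 -0.7] w 0.0005 j [ 21.  25. -17.  -0. -48.  78.]
pics/side_5.33.png
```

```bash
python3 -c "
import cv2
b=cv2.imread('pics/side_5.33.png')
cv2.imwrite('pics/c1.png',cv2.resize(b[150:255,230:345],None,fx=5,fy=5,interpolation=cv2.INTER_CUBIC))"
```

```text
(no output)
```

View pics/c1.png

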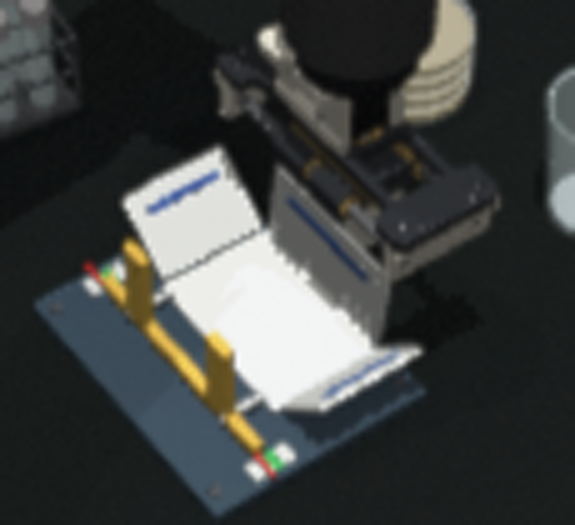

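Request:
step_arm([
  [[0, 0, 0.1], 0],
  [[0, 0, 0.1], 0],
  [[0, 0, 0], 0],
  [[0, 0, 0], 0],
])

```text
time_s: 5.72
tcp_pos: [0.6238, 0.0344, 0.0732]
eef_rot: [6.8, 90.0, -164.0]
contact_force: [0.0, 0.4, -0.4]
gripper_width: 0.0005
```

Request:
step_arm([
  [[0, 0, 0.1], 0],
  [[0, 0, 0], 0],
  [[0, 0, 0], 0],
])

```text
time_s: 5.97
tcp_pos: [0.622, 0.0341, 0.0735]
eef_rot: [0.5, 90.0, -170.3]
contact_force: [0.6, -0.9, 0.8]
gripper_width: 0.0006
```

Request:
step_arm([
  [[0, 0, 0.1], 0],
  [[0, 0, 0], 0],
  [[0, 0, 0], 0],
])

```text
time_s: 6.22
tcp_pos: [0.6205, 0.034, 0.0737]
eef_rot: [-172.8, 90.0, 16.4]
contact_force: [2.1, 0.4, 0.6]
gripper_width: 0.0003
```

Request:
step_arm([
  [[0, 0, 0.1], 0],
  [[0, 0, 0], 0],
  [[0, 0, 0], 0],
])

```text
time_s: 6.47
tcp_pos: [0.6203, 0.034, 0.074]
eef_rot: [-177.4, 89.8, 11.8]
contact_force: [7.9, -1.2, -4.9]
gripper_width: 0.0005
```

Request:
step_arm([
  [[0, 0, 0.1], 0],
  [[0, 0, 0], 0],
  [[0, 0, 0], 0],
])

```text
time_s: 6.72
tcp_pos: [0.6201, 0.0341, 0.0743]
eef_rot: [-177.1, 89.6, 12.1]
contact_force: [12.5, -0.5, -6.8]
gripper_width: 0.0004
```

```bash
python3 st.py side;python3 -c "
import cv2,glob,os
b=cv2.imread(max(glob.glob('pics/side_*'),key=os.path.getmtime))
cv2.imwrite('pics/c2.png',cv2.resize(b[150:255,230:345],None,fx=5,fy=5,interpolation=cv2.INTER_CUBIC))"
```

```text
t 6.72 tcp [0.6201 0.0341 0.0743] jig [0.0651 0.0008] yawY -80.75 F [12.5 -0.5 -6.8] w 0.0004 j [ 21.  24. -18.   0. -47.  78.]
pics/side_6.72.png
```

View pics/c2.png

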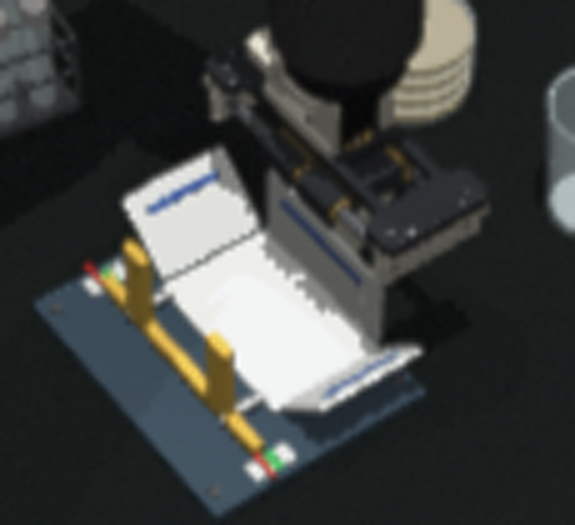

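Request:
step_arm([
  [[0, 0, -1], 0],
  [[-1, 0, 0], 0],
  [[-1, 0, 0], 0],
  [[-1, 0, 0], 0],
  [[-1, 0, 0], 0],
  [[-1, -0.55, 0], 0],
  [[0, -1, 0.6], 0],
  [[0, -1, 0.6], 0],
  [[0, -1, 0.6], 0],
  [[0, -1, 0.6], 0],
  [[0, -1, 0.6], 0],
  [[0, -1, 0.6], 0],
  [[0, 0, 0], 1],
  [[0, 0, 0], 1],
  [[0, 0, 0], 1],
  [[0, 0, 0], 1],
  [[0, 0, 0], 1],
  [[0, 0, 0], 1],
  [[0, 0, 0], 1],
  [[0, 0, 0], 1],
])

```text
time_s: 8.43
tcp_pos: [0.5435, 0.154, 0.1735]
eef_rot: [59.1, 90.0, -160.0]
contact_force: [-0.2, -0.3, -0.4]
gripper_width: 0.0006
```

Request:
step_arm([
  [[0, 0, 0], 1],
  [[0, 0, 0], 1],
  [[0, 0, 0], 1],
  [[0, 0, 0], 1],
  [[0, 0, 0], 1],
  [[0, 0, 0], 1],
  [[0, 0, 0], 1],
  [[0, 0, 0], 0],
])

```text
time_s: 9.1
tcp_pos: [0.5435, 0.154, 0.1734]
eef_rot: [99.4, 90.0, -161.7]
contact_force: [-0.4, -0.3, 0.9]
gripper_width: 0.0007
```

```bash
python3 st.py top
```

```text
t 9.1 tcp [0.5435 0.154  0.1734] jig [0.0086 0.1313] yawY -171.08 F [-0.4 -0.3  0.9] w 0.0007 j [ 36.  14. -19.  -0. -57. -27.]
pics/top_9.10.png
```

Request:
step_arm([
  [[1, 0, 0.15], 0],
  [[1, 0, 0], 0],
  [[1, 0, 0], 0],
  [[1, 0, 0], 0],
  [[1, 0, 0], 0],
  [[0.5, 0, 0], 0],
  [[0, 0, 0], 0],
  [[0, 0, 0], 0],
])

```text
time_s: 9.82
tcp_pos: [0.5435, 0.1571, 0.0636]
eef_rot: [129.9, 89.9, -130.8]
contact_force: [-0.2, 0.5, 1.0]
gripper_width: 0.0007
```

```bash
python3 st.py side;python3 -c "
import cv2,glob,os
b=cv2.imread(max(glob.glob('pics/side_*'),key=os.path.getmtime))
cv2.imwrite('pics/c3.png',cv2.resize(b[130:255,200:345],None,fx=4,fy=4,interpolation=cv2.INTER_CUBIC))"
```

```text
t 9.82 tcp [0.5435 0.1571 0.0636] jig [0.0091 0.1343] yawY -170.69 F [-0.2  0.5  1. ] w 0.0007 j [ 36.  21. -26.   0. -43. -27.]
pics/side_9.82.png
```

View pics/c3.png

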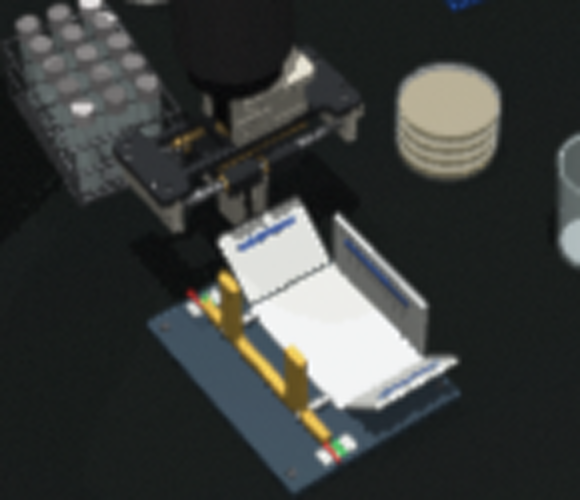

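Request:
step_arm([
  [[0, 0, -0.4], 0],
  [[0, 0, -0.4], 0],
  [[0, 0, -0.4], 0],
  [[0, 0, -0.4], 0],
  [[-0.2, 0, -0.4], 0],
  [[-0.2, 0, -0.4], 0],
  [[-0.1, 0, -0.3], 0],
  [[0, 0, -0.1], 0],
  [[0, 0, -0.1], 0],
  [[0, 0, 0], 0],
  [[0, 0, 0], 0],
])

```text
time_s: 10.78
tcp_pos: [0.5524, 0.1024, 0.0742]
eef_rot: [-19.5, 89.8, 79.7]
contact_force: [-9.4, 17.6, 5.6]
gripper_width: 0.0006
```

Request:
step_arm([
  [[0, 0, -0.1], 0],
  [[0, 0, -0.1], 0],
  [[0, 0, 0], 0],
  [[0, 0, 0], 0],
])

```text
time_s: 11.12
tcp_pos: [0.5526, 0.1018, 0.0742]
eef_rot: [-17.8, 89.5, 81.4]
contact_force: [-17.8, 36.1, 7.1]
gripper_width: -0.0
```

```bash
python3 st.py
```

```text
t 11.12 tcp [0.5526 0.1018 0.0742] jig [0.0093 0.0783] yawY -170.82 F [-17.8  36.1   7.1] w -0.0 j [ 30.  20. -26.  -1. -44. -21.]
```

Request:
step_arm([
  [[0, 0, 1], 0],
  [[-0.5, 0, 0.5], 0],
  [[-1, 0, 0], 0],
  [[-1, 0, 0], 0],
  [[-1, 0, 0], 0],
  [[-1, 0, 0], 0],
  [[-0.5, 0, 0], 0],
  [[0, 0, 0], 0],
])

```text
time_s: 11.78
tcp_pos: [0.5499, 0.1256, 0.1765]
eef_rot: [-77.0, 89.7, 22.2]
contact_force: [0.1, -0.4, -0.4]
gripper_width: 0.0002
```

```bash
python3 st.py side;python3 -c "
import cv2,glob,os
b=cv2.imread(max(glob.glob('pics/side_*'),key=os.path.getmtime))
cv2.imwrite('pics/c4.png',cv2.resize(b[130:255,200:345],None,fx=4,fy=4,interpolation=cv2.INTER_CUBIC))"
```

```text
t 11.78 tcp [0.5499 0.1256 0.1765] jig [0.0104 0.1023] yawY -170.8 F [ 0.1 -0.4 -0.4] w 0.0002 j [ 33.  13. -19.   0. -57. -24.]
pics/side_11.78.png
```

View pics/c4.png

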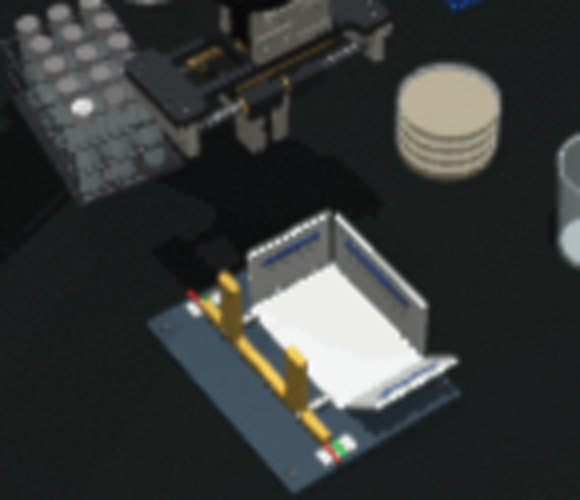

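Request:
step_arm([
  [[0, 0, -1], 0],
  [[0, 0, -1], 0],
  [[0, 0, -1], 0],
  [[0, 0, -1], 0],
  [[0, 0, -1], 0],
  [[0, 0, -1], 0],
  [[0, 0, -1], 0],
  [[0, 0, -1], 0],
  [[0, 0, -1], 0],
  [[0, 0, -1], 0],
  [[0, 0, -1], 0],
  [[0, 0, -0.8], 0],
  [[0, 0, 0], 0],
  [[0, 0, 0], 0],
])

```text
time_s: 13.0
tcp_pos: [0.5855, -0.1083, 0.172]
eef_rot: [83.2, 89.8, -177.8]
contact_force: [0.5, 0.3, -0.3]
gripper_width: 0.0006
```

```bash
python3 st.py
```

```text
t 13.0 tcp [ 0.5855 -0.1083  0.172 ] jig [ 0.0081 -0.1343] yawY -170.92 F [ 0.5  0.3 -0.3] w 0.0006 j [  8.  16. -15.  -0. -58.   1.]
```

Request:
step_arm([
  [[1, 0, 0], 0],
  [[1, 0, 0], 0],
  [[1, 0, 0], 0],
  [[1, 0, 0], 0],
  [[1, 0, 0], 0],
  [[0.4, 0, 0], 0],
  [[0, 0, 0.2], 0],
  [[0, 0, 0.4], 0],
  [[0, 0, 0.4], 0],
  [[0, 0, 0.4], 0],
  [[-0.2, 0, 0.4], 0],
  [[-0.2, 0, 0.4], 0],
  [[-0.1, 0, 0.2], 0],
  [[0, 0, 0], 0],
  [[0, 0, 0], 0],
])

```text
time_s: 14.25
tcp_pos: [0.5788, -0.0595, 0.0761]
eef_rot: [-75.4, 89.9, 23.8]
contact_force: [-0.4, -0.4, 0.2]
gripper_width: 0.0005
```

```bash
python3 st.py side;python3 -c "
import cv2,glob,os
b=cv2.imread(max(glob.glob('pics/side_*'),key=os.path.getmtime))
cv2.imwrite('pics/c5.png',cv2.resize(b[130:255,200:345],None,fx=4,fy=4,interpolation=cv2.INTER_CUBIC))"
```

```text
t 14.25 tcp [ 0.5788 -0.0595  0.0761] jig [ 0.0093 -0.0851] yawY -170.76 F [-0.4 -0.4  0.2] w 0.0005 j [ 13.  21. -23.  -0. -46.  -4.]
pics/side_14.25.png
```

View pics/c5.png

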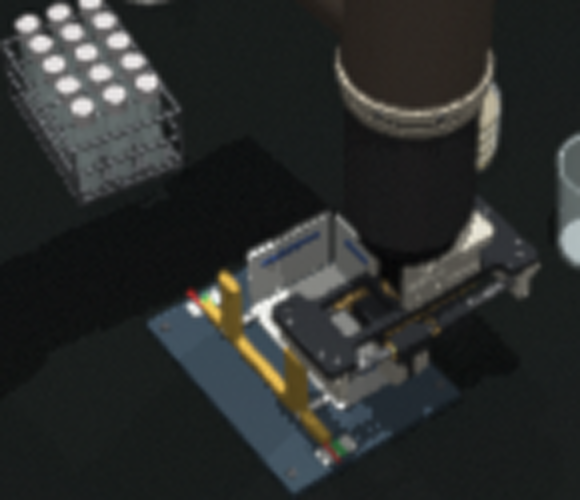

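Creep to contact.

Request:
step_arm([
  [[0, 0, 0.15], 0],
  [[0, 0, 0], 0],
  [[0, 0, 0], 0],
])

```text
time_s: 14.55
tcp_pos: [0.5781, -0.0572, 0.0754]
eef_rot: [86.1, 90.0, -174.8]
contact_force: [-0.3, 0.7, -1.1]
gripper_width: 0.0002
```

Request:
step_arm([
  [[0, 0, 0.15], 0],
  [[0, 0, 0], 0],
  [[0, 0, 0], 0],
])

```text
time_s: 14.8
tcp_pos: [0.5776, -0.054, 0.0755]
eef_rot: [73.9, 90.0, 173.1]
contact_force: [0.4, -0.0, 0.4]
gripper_width: 0.0001
```

Request:
step_arm([
  [[0, 0, 0.1], 0],
  [[0, 0, 0], 0],
  [[0, 0, 0], 0],
])

```text
time_s: 15.05
tcp_pos: [0.5774, -0.052, 0.0755]
eef_rot: [23.5, 90.0, 122.7]
contact_force: [-0.9, 0.6, 0.9]
gripper_width: 0.0002
```

Request:
step_arm([
  [[0, 0, 0.1], 0],
  [[0, 0, 0], 0],
  [[0, 0, 0], 0],
])

```text
time_s: 15.3
tcp_pos: [0.5772, -0.051, 0.0756]
eef_rot: [170.1, 89.9, -90.7]
contact_force: [1.5, -6.4, -0.3]
gripper_width: 0.0001
```

Request:
step_arm([
  [[0, 0, 0.05], 0],
  [[0, 0, 0], 0],
  [[0, 0, 0], 0],
])

```text
time_s: 15.55
tcp_pos: [0.5771, -0.0508, 0.0756]
eef_rot: [170.8, 89.9, -90.0]
contact_force: [2.9, -11.7, -2.2]
gripper_width: 0.0006
```

Request:
step_arm([
  [[0, 0, -1], 0],
  [[-0.8, 0, -0.5], 0],
  [[-1, 0, 0], 0],
  [[-1, 0, 0], 0],
  [[-1, 0, 0], 0],
  [[-1, 0, 0], 0],
  [[-0.9, 0, 0], 1],
  [[0, 0, 0], 1],
  [[0, 0, 0], 0.6],
  [[0, 0.45, -1], 0],
  [[0, 0.45, -1], 0],
  [[0, 0.45, -1], 0],
  [[0, 0.45, -1], 0],
  [[0, 0.45, -1], 0],
  [[0, 0.45, -1], 0],
  [[0, 0.45, -1], 0],
  [[0, 0.45, -1], 0],
], fingers=0.5)

```text
time_s: 16.97
tcp_pos: [0.4917, -0.2304, 0.1896]
eef_rot: [-62.6, 90.0, 21.0]
contact_force: [1.3, 0.2, 0.9]
gripper_width: 0.0438
```

```bash
python3 st.py side top;python3 -c "
import cv2,glob,os
b=cv2.imread(max(glob.glob('pics/side_*'),key=os.path.getmtime))
cv2.imwrite('pics/c6.png',cv2.resize(b[130:255,200:345],None,fx=4,fy=4,interpolation=cv2.INTER_CUBIC))
b=cv2.imread(max(glob.glob('pics/top_*'),key=os.path.getmtime))
cv2.imwrite('pics/c7.png',cv2.resize(b[165:285,220:440],None,fx=3.5,fy=3.5,interpolation=cv2.INTER_CUBIC))"
```

```text
t 16.97 tcp [ 0.4917 -0.2304  0.1896] jig [-0.104  -0.2399] yawY 173.61 F [1.3 0.2 0.9] w 0.0438 j [ -4.  11. -21.  -0. -59.  -2.]
pics/side_16.97.png
pics/top_16.97.png
```

View pics/c6.png

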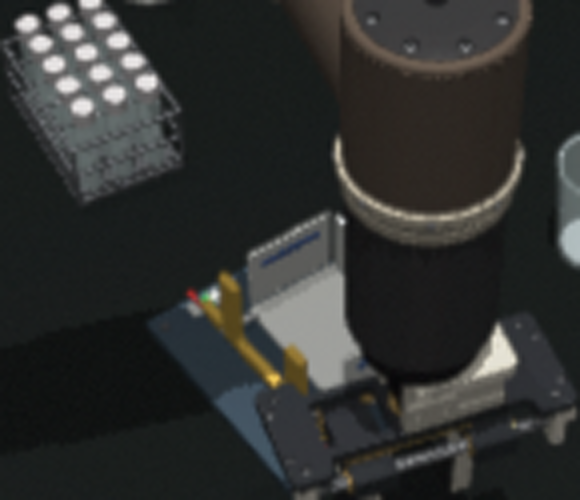

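View pics/c7.png

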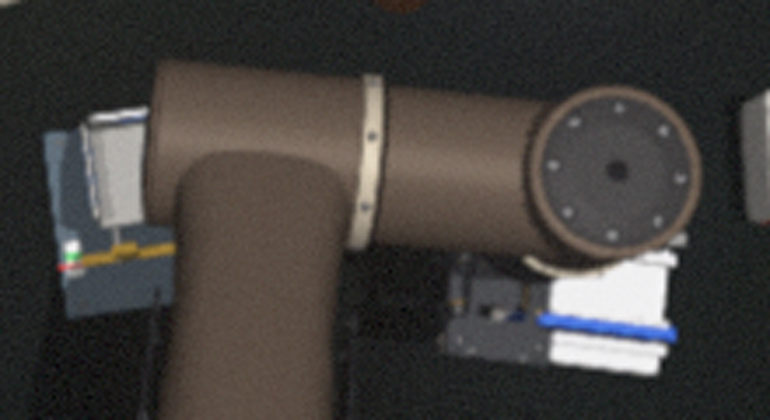

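Request:
step_arm([
  [[0, 0.4, -1], 0],
  [[0, 0.4, -1], 0],
  [[0, 0.4, -1], 0],
  [[0, 0.4, -1], 0],
  [[0, 0.4, -1], 0],
  [[0, 0.4, -0.7], 0],
  [[0, 0, 0], 0],
  [[0, 0, 0], 0],
])

```text
time_s: 17.73
tcp_pos: [0.4318, -0.3379, 0.1895]
eef_rot: [-34.1, 90.0, 49.4]
contact_force: [0.9, 0.1, -1.0]
gripper_width: 0.0438
```

```bash
python3 st.py side wrist;python3 -c "
import cv2,glob,os
b=cv2.imread(max(glob.glob('pics/side_*'),key=os.path.getmtime))
cv2.imwrite('pics/c8.png',cv2.resize(b[130:350,200:370],None,fx=2.7,fy=2.7,interpolation=cv2.INTER_CUBIC))"; cp pics/wrist_* pics/w8.png
```

```text
t 17.73 tcp [ 0.4318 -0.3379  0.1895] jig [-0.1803 -0.3364] yawY 173.51 F [ 0.9  0.1 -1. ] w 0.0438 j [-18.  11. -20.  -0. -59.  11.]
pics/side_17.73.png
pics/wrist_17.73.png
```

View pics/c8.png

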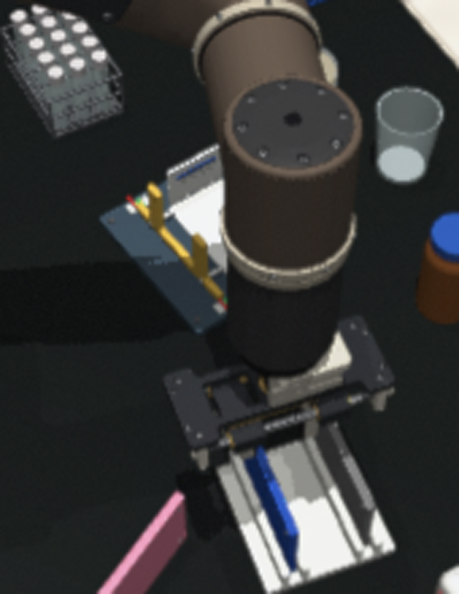

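View pics/w8.png

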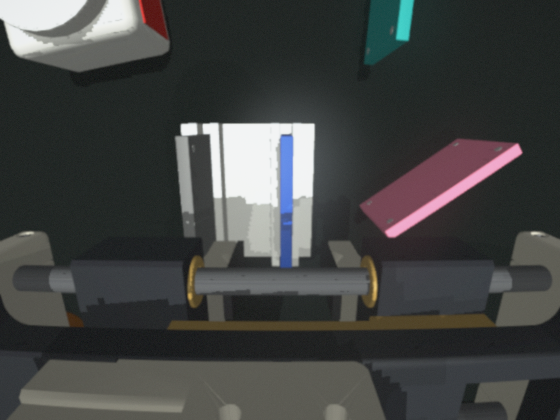

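```bash
python3 - <<'E'
from plant import *
from h import *
b=cv2.imread('pics/w8.png').astype(int)
m=(b[...,0]>b[...,2]+60)&(b[...,0]>150)
cm=camera_model("wrist")
ys,xs=np.where(m[120:262,250:320]); ys+=120; xs+=250
s=get_state();A=toolaxes(s)
for r in (140,170,200,230,255):
    q=xs[ys==r]; 
    P=[ray(cm,(c,r),.1) for c in (q.min()-.5,q.max()+.5)]
    print(r,q.min(),q.max(),[(A.T@(p-s['tcp_pos'])).round(4)[1:] for p in P])
print(ys.min(),(A.T@(ray(cm,(286,ys.min()),.1)-s['tcp_pos'])).round(4))
E
```

```text
140 280 292 [array([-0.0007, -0.063 ]), array([ 0.0091, -0.063 ])]
170 280 292 [array([-0.0008, -0.0402]), array([ 0.0093, -0.0402])]
200 280 292 [array([-0.0008, -0.0163]), array([ 0.0095, -0.0163])]Traceback (most recent call last):
  File "<stdin>", line 10, in <module>
    return umr_minimum(a, axis, None, out, keepdims, initial, where)
ValueError: zero-size array to reduction operation minimum which has no identity
```

Request:
step_arm([
  [[1, 0.2, 0], 0],
  [[1, 0, 0], 0],
  [[1, 0, 0], 0],
  [[1, 0, 0], 0],
  [[1, 0, 0], 0],
  [[0.7, 0, 0], 0],
  [[0.5, 0, 0], 0],
  [[0.15, 0, 0], 0],
  [[0, 0, 0], 0],
])

```text
time_s: 18.58
tcp_pos: [0.4281, -0.3367, 0.0621]
eef_rot: [80.1, 89.9, 163.7]
contact_force: [0.0, -0.2, 0.7]
gripper_width: 0.0438
```

```bash
python3 st.py wrist; cp pics/wrist_18* pics/w9.png
```

```text
t 18.58 tcp [ 0.4281 -0.3367  0.0621] jig [-0.1838 -0.3346] yawY 173.65 F [ 0.  -0.2  0.7] w 0.0438 j [-18.  19. -29.   0. -42.  11.]
pics/wrist_18.58.png
```

View pics/w9.png

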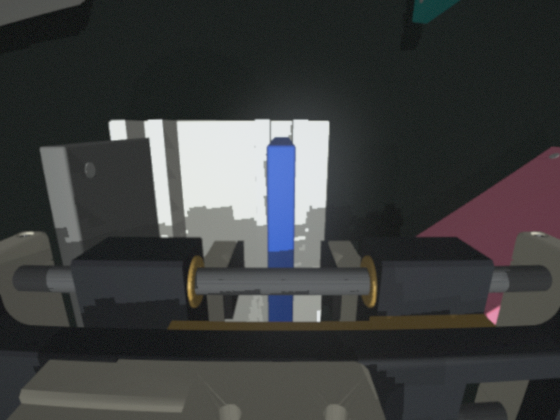

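Blue plate centred between the fingers (px 281 against fingers 225–345). Close.

Request:
step_arm([
  [[0, 0, 0], 0],
  [[0, 0, 0], 0],
  [[0, 0, 0], 0],
  [[0, 0, 0], 0],
  [[0, 0, 0], 0],
  [[0, 0, 0], 0],
  [[0, 0, 0], 0],
], fingers=1, grip_force=45)

```text
time_s: 19.22
tcp_pos: [0.428, -0.3373, 0.0628]
eef_rot: [-112.1, 90.0, -28.5]
contact_force: [0.1, 0.8, 2.4]
gripper_width: 0.0099
```

Request:
step_arm([
  [[-0.3, 0, 0], 0],
  [[-0.5, 0, 0], 0],
  [[-1, 0, 0], 0],
  [[-1, 0, 0], 0],
  [[-1, 0, 0], 0],
  [[-1, 0, 0], 0],
  [[-1, 0, 0], 0],
  [[0, 0, 0], 0],
])

```text
time_s: 19.88
tcp_pos: [0.4297, -0.3383, 0.1837]
eef_rot: [-112.2, 89.6, -28.6]
contact_force: [0.6, -0.4, -0.7]
gripper_width: 0.0096
```

```bash
python3 st.py side top; cp pics/side_20* pics/s10.png; cp pics/top_20* pics/t10.png
```

```text
t 19.88 tcp [ 0.4297 -0.3383  0.1837] jig [-0.1825 -0.3365] yawY 173.65 F [ 0.6 -0.4 -0.7] w 0.0096 j [-18.  11. -21.   0. -57.  11.]
pics/side_19.88.png
pics/top_19.88.pngcp: cannot stat 'pics/side_20*': No such file or directory
cp: cannot stat 'pics/top_20*': No such file or directory
```

Request:
step_arm([
  [[0, 0, 0], -1],
  [[0, 0, 0], -1],
  [[0, 0, 0], -0.6],
  [[0, -0.25, 0.5], 0],
  [[0, -0.25, 1], 0],
  [[0, -0.25, 1], 0],
  [[0, -0.25, 1], 0],
  [[0, -0.25, 1], 0],
  [[0, -0.25, 1], 0],
  [[0, -0.25, 1], 0],
  [[0, -0.25, 1], 0],
  [[0, -0.25, 1], 0],
  [[0, -0.25, 1], 0],
  [[0, -0.25, 1], 0],
  [[0, -0.25, 1], 0],
  [[0, -0.25, 1], 0],
  [[0, -0.25, 1], 0],
  [[0, -0.25, 1], 0],
  [[0, -0.25, 1], 0],
])

```text
time_s: 21.57
tcp_pos: [0.4565, -0.0171, 0.178]
eef_rot: [90.2, 89.9, -170.7]
contact_force: [1.1, -0.1, -2.4]
gripper_width: 0.01
```

Request:
step_arm([
  [[0, -0.3, 1], 0],
  [[0, 0, 0.4], 0],
  [[0, 0, 0], 0],
  [[0, 0, 0], 0],
])

```text
time_s: 21.9
tcp_pos: [0.4581, 0.0104, 0.1781]
eef_rot: [99.2, 89.9, -161.6]
contact_force: [0.8, -0.6, -1.3]
gripper_width: 0.0096
```

```bash
python3 st.py side top wrist; cp pics/side_2* pics/s11.png; cp pics/top_2* pics/t11.png; cp pics/wrist_2* pics/w11.png
```

```text
t 21.9 tcp [0.4581 0.0104 0.1781] jig [-0.0986  0.0032] yawY -170.78 F [ 0.8 -0.6 -1.3] w 0.0096 j [ 26.   3. -31.  -0. -56. -17.]
pics/side_21.90.png
pics/top_21.90.png
pics/wrist_21.90.png
```

View pics/s11.png

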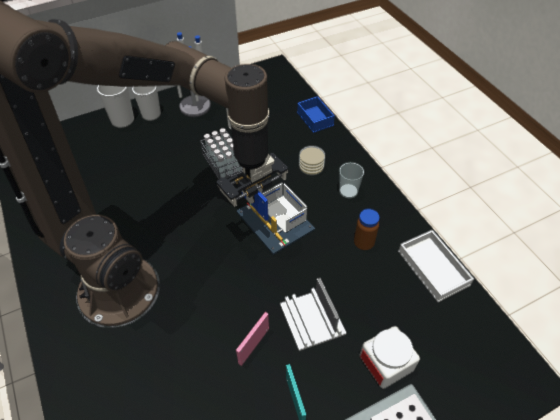

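View pics/t11.png

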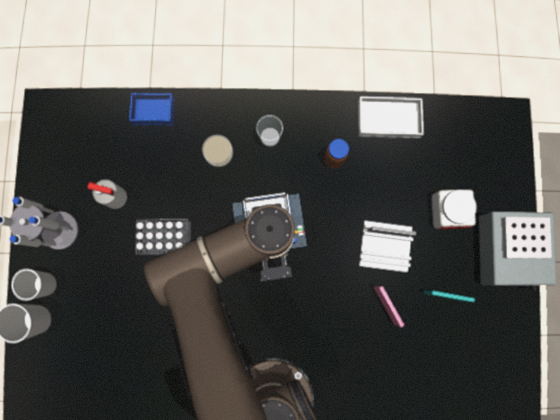

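View pics/w11.png

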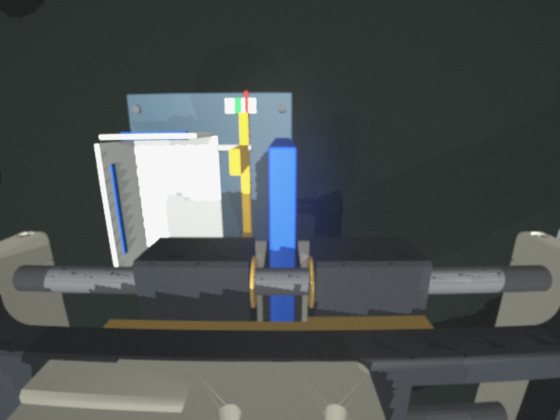

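```bash
python3 - <<'E'
from plant import *
from h import *
s=get_state();A=toolaxes(s);cm=camera_model("wrist")
b=cv2.imread('pics/w11.png'); cv2.imwrite('pics/w11c.png',cv2.resize(b[80:270,90:330],None,fx=3.3,fy=3.1,interpolation=cv2.INTER_CUBIC))
for n,p,z in (("board BR",(128.5,94.5),.012),("board FR",(291.5,93.5),.012)):
    P=ray(cm,p,z); print(n,P.round(4),(A.T@(P-s['tcp_pos'])).round(4))
E
```

```text
board BR [ 0.6238 -0.0702  0.012 ] [ 0.1663 -0.1507 -0.105 ]
board FR [ 0.4645 -0.0951  0.012 ] [ 0.1664  0.0106 -0.1043]
```

View pics/w11c.png

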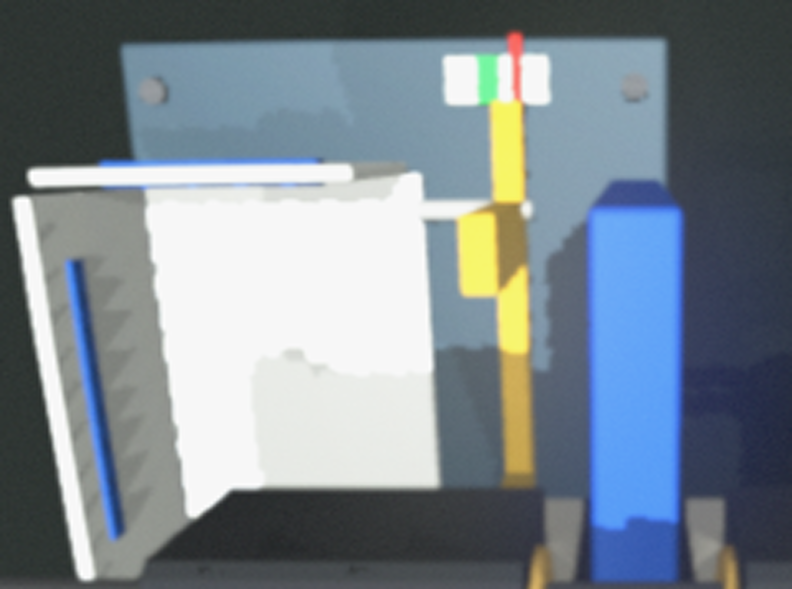

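Request:
step_arm([
  [[1, 0, -0.05], 0],
  [[1, 0, 0], 0],
  [[1, 0, 0], 0],
  [[1, 0, 0], 0],
  [[0.8, 0, 0], 0],
  [[0.4, 0, 0], 0],
  [[0.2, 0, 0], 0],
  [[0, 0, 0], 0],
  [[0, 0, 0], 0],
])

```text
time_s: 22.8
tcp_pos: [0.4594, 0.0091, 0.0711]
eef_rot: [-90.4, 90.0, 8.8]
contact_force: [0.2, -0.6, -0.4]
gripper_width: 0.0098
```

```bash
python3 st.py side wrist; cp pics/side_22* pics/s12.png; cp pics/wrist_22* pics/w12.png; python3 -c "
import cv2
b=cv2.imread('pics/s12.png')
cv2.imwrite('pics/s12c.png',cv2.resize(b[150:255,220:330],None,fx=5.5,fy=5.5,interpolation=cv2.INTER_CUBIC))"
```

```text
t 22.8 tcp [0.4594 0.0091 0.0711] jig [-0.0976  0.0017] yawY -170.81 F [ 0.2 -0.6 -0.4] w 0.0098 j [ 26.  12. -39.   0. -39. -17.]
pics/side_22.80.png
pics/wrist_22.80.png
```

View pics/s12c.png

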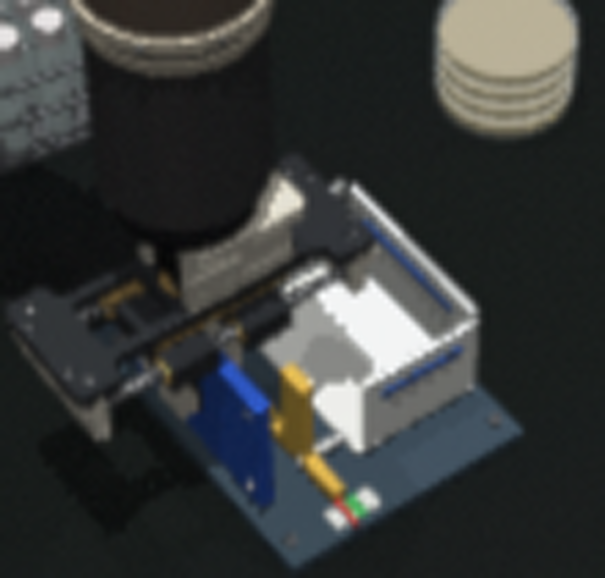

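View pics/w12.png

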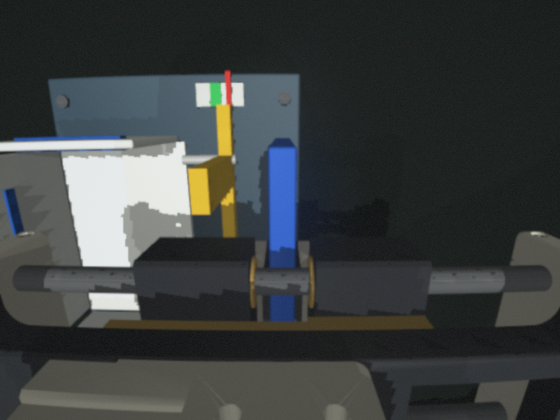

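Request:
step_arm([
  [[0, -0.3, 0], 0],
  [[0, -0.4, 0], 0],
  [[0, -0.4, 0], 0],
  [[0, -0.2, 0], 0],
  [[0, 0, 0], 0],
  [[0, 0, 0], 0],
])

```text
time_s: 23.4
tcp_pos: [0.4848, 0.0133, 0.0703]
eef_rot: [98.5, 90.0, -162.3]
contact_force: [-0.3, -0.1, -0.9]
gripper_width: 0.0097
```

Request:
step_arm([
  [[0, -0.15, 0], 0],
  [[0, -0.15, 0], 0],
  [[0, 0, 0], 0],
  [[0, 0, 0], 0],
])

```text
time_s: 23.73
tcp_pos: [0.4898, 0.014, 0.0702]
eef_rot: [97.5, 89.9, -163.3]
contact_force: [-2.3, -1.0, -1.7]
gripper_width: 0.0102
```

```bash
python3 st.py
```

```text
t 23.73 tcp [0.4898 0.014  0.0702] jig [-0.0668  0.0017] yawY -170.81 F [-2.3 -1.  -1.7] w 0.0102 j [ 25.  14. -35.  -0. -41. -15.]
```

Request:
step_arm([
  [[0, -0.1, 0], 0],
  [[0, -0.1, 0], 0],
  [[0, -0.1, 0], 0],
  [[0, 0, 0], 0],
  [[0, 0, 0], 0],
  [[0, 0, 0], 0],
])

```text
time_s: 24.23
tcp_pos: [0.495, 0.0148, 0.0702]
eef_rot: [95.0, 89.8, -165.9]
contact_force: [-6.8, -0.6, 2.8]
gripper_width: 0.0101
```

```bash
python3 st.py side wrist; cp pics/side_24* pics/s13.png; cp pics/wrist_24* pics/w13.png; python3 -c "
import cv2
b=cv2.imread('pics/s13.png')
cv2.imwrite('pics/s13c.png',cv2.resize(b[150:255,220:330],None,fx=5.5,fy=5.5,interpolation=cv2.INTER_CUBIC))
b=cv2.imread('pics/w13.png')
cv2.imwrite('pics/w13c.png',cv2.resize(b[50:260,30:330],None,fx=2.6,fy=2.6,interpolation=cv2.INTER_CUBIC))"
```

```text
t 24.23 tcp [0.495  0.0148 0.0702] jig [-0.0615  0.0017] yawY -170.82 F [-6.8 -0.6  2.8] w 0.0101 j [ 24.  15. -34.  -0. -41. -15.]
pics/side_24.23.png
pics/wrist_24.23.png
```

View pics/s13c.png

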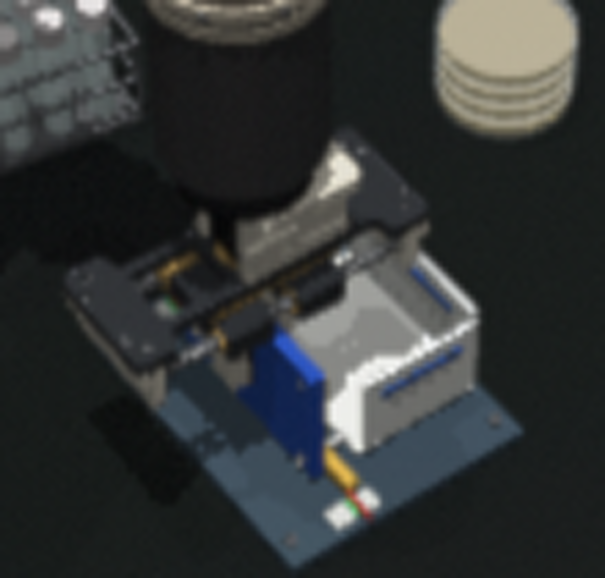

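View pics/w13c.png

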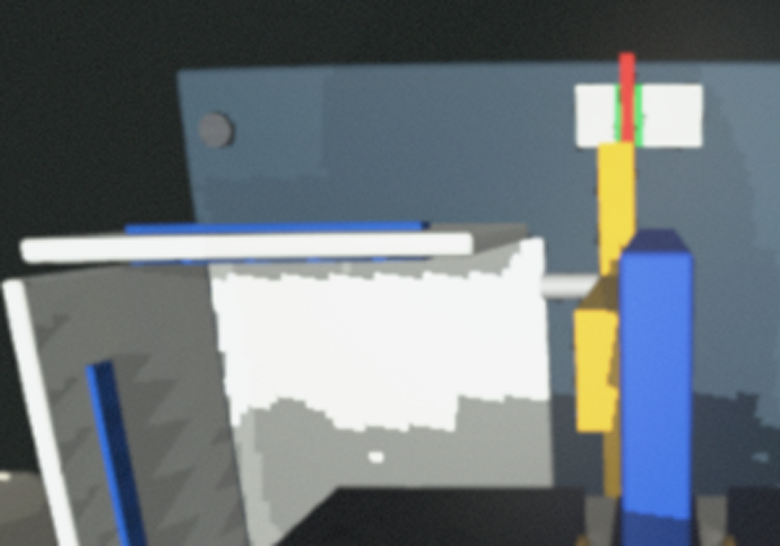

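Request:
step_arm([
  [[0, 0, 0], 0],
  [[0, 0, 0], 0],
  [[0, 0, 0], 0],
  [[0, 0, 0], 0],
  [[0, 0, 0], 0],
  [[0, 0, 0], 0],
])

```text
time_s: 24.83
tcp_pos: [0.4949, 0.0148, 0.0702]
eef_rot: [95.5, 89.8, -165.3]
contact_force: [-7.6, 0.5, 1.7]
gripper_width: 0.0096
```

```bash
python3 - <<'E'
from plant import *
from h import *
cs=camera_model("side")
s=get_state();A=toolaxes(s)
print(s['tcp_pos'].round(4),s['contact_force'].round(1),s['qd'].round(2),s['gripper_width'], A.round(3)[:,0])
# expected plate corners (tool frame) projected into crop
F=lambda p:((np.array(p)-[220,150]+.5)*5.5-.5).round(0)
for bz in (.052,.056,.048):
    C=[s['tcp_pos']+A@[bz,y,-.065] for y in (.005,-.005)]+[s['tcp_pos']+A@[bz-.09,y,-.065] for y in (.005,-.005)]
    print(bz,F(proj(cs,C)).tolist())
E
python3 st.py
```

```text
[0.4949 0.0148 0.0702] [-7.6  0.5  1.7] [-0.02 -0.07 -0.02 -0.16 -0.01 -0.04] 0.009637525407307924 [-0.003 -0.001 -1.   ]
0.052 [[309.0, 479.0], [323.0, 471.0], [307.0, 381.0], [322.0, 373.0]]
0.056 [[309.0, 483.0], [323.0, 475.0], [307.0, 386.0], [322.0, 378.0]]
0.048 [[309.0, 475.0], [323.0, 467.0], [307.0, 377.0], [322.0, 368.0]]
t 24.83 tcp [0.4949 0.0148 0.0702] jig [-0.0616  0.0017] yawY -170.82 F [-7.6  0.5  1.7] w 0.0096 j [ 24.  15. -34.  -0. -41. -15.]
```

```bash
python3 -c "
from plant import *
print(close_job()); s=get_state(); print(s['time_s'],s['contact_force'],s['tcp_pos'])"
```

```text
the job is handed in; nothing more can be done
None
the job is handed in; nothing more can be done
```

I folded all three walls up, took the blue end plate from its stand, and handed the job in at about 25 s with the gripper still pushing the plate against the stop bar.

**Last checks before handing in:**
- **Push:** the wrist force sensor read about 7.6 N, steady for over half a second. In the wrist picture the right-hand red pointer stood in the middle of the green zone, about 10 mm of travel. I could not see the left-hand pointer.
- **Plate pose:** it is square to the jig within about 1° and centred within about 2 mm. Its lower edge is about 18 mm above the bench, roughly 6 mm over the jig board.
- **Walls:** all three looked upright in the side and wrist pictures. I did not measure their angles separately.
- **Other things:** in the last side and top pictures, taken before the final push, the grey plate and the other lab things looked untouched.

**Two things disagreed or went less well than planned:**
- Pushing up the left wall, the force briefly reached about 40 N when the wall met its stop. I backed off, and the wall and jig looked undamaged.
- My jig position along its x axis disagreed by 2–5 mm between views, so I set the final push by contact force and the pointer instead.

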